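# Rotate the glaze jars in the sloped lane

## Robot

A 6-joint arm with a two-finger parallel gripper is mounted at the origin on the work surface. World frame = base frame: x ahead of the robot, y to its left, z up, the work surface at z = 0. Lengths are in mm, angles in rad, forces in N, time in s.
With the tool pointing down it reaches from about 275 to 750 mm from the base axis. Payload 10.2 kg.
Tool frame: the origin (TCP) lies midway between the tips of the shut fingers; the grasp point (between the pads) lies 19 mm behind it; z points along the fingers, y is the line along which they close (so a half turn about z gives the same grasp; the last joint's range is limited). The gripper opens to 85 mm and grips with 20 to 120 N. Pads are 22 mm wide; open, the fingers measure 114 mm over their backs; the gripper's body (76 mm by 85 mm) begins 54 mm behind the grasp point. The pads swing forward as they close: fully open they stand 13 mm farther back than shut.
Start: joints at [-0.223, 0.313, 1.498, -0, 1.331, -0.223], TCP at [525.006, -0.013, 231.294] pointing down, gripper open.
Joint ranges: [-2.94, 2.94], [-0.97, 2.17], [0.19, 2.56], [-1.23, 4.37], [0.02, 3.11], [-2.88, 2.88]. Speed limits (rad/s): [2.39, 2.39, 3.01, 3.14, 3.14, 3.14].

## Interface

Orientations are given as a unit quaternion [w, x, y, z].
In Python, from rig import ctrl gives the robot as it stands.
- The arm moves only by the tool send_rows, never from a script. Its argument "targets" is a list of rows, each a list of 7 numbers: the closure, from -1 (fully open) to 1 (shut), so that 0 is half open, then the shift along the tool's x, y, z in m, then the turn, a rotation vector about the tool's x, y, z in rad. In form: [[claw, dx, dy, dz, ax, ay, az], ...]. A call has exactly 10 rows; each row shifts and turns the commanded pose from where the row before left it, along the tool's axes as they then stand; what a row does not reach is not made up. A row lasts 1/8 s, in which the tool goes at most 62.5 mm and 10.7 degrees, less where a joint would pass 70% of its speed; a pose out of reach is approached as far as the arm can. A call with a gripper value outside its range is refused whole. The fingers move at their own pace and stop on an object; "squeeze" is the grip in N (left out, the last holds). Time passes only in rows, so rows that do not move let the fingers close, or fill a call up. It gives the time, the measured TCP pose, the force, the opening and the grip force at its end, in the units of the state.
- ctrl.sense(): the state, without advancing time (a new reading comes with each control period).
- ctrl.capture(name): name is "scene" or "side" or "wrist"; returns a dict with "img" (384x512x3 uint8, red, green, blue), "camera_matrix" (3x3 intrinsics, pixels), "R" (3x3) and "t" (3): a world point X has camera coordinates R X + t. Camera axes: x right, y down, z forward; pixel columns grow to the right and rows downward; lengths in mm; the calibration is good to about 2 mm. A picture is of the moment at which its call begins. There is no depth.
- ctrl.finish_job(): hands the job in; it is judged then, once.
Trained networks look in a picture, given as the dict that the camera call returned (one of the last four; its "shot" number tells which), for a name from the list of things; names that differ only in an ending like _2 or _b are one class to them, and where a whole thing is asked for, a point or a joint stands for the part that bears it (a point fixed in the world has none). Each returns a list of dicts, best first, with "score" (0 to 1); they miss things now and then, are a little off and sometimes report something else, mostly with a low value. They report only what shows in the picture. A call takes as long as a camera call. They do not tell look-alikes from the thing itself.
- ctrl.boxes_of(query, picture): "extent" ([left, top, width, height] in pixels, round what is visible of it).
- ctrl.landmark_of(query, picture): "point" ([column, row] in pixels: a listed point, or the origin of a listed thing).
The state is a dict: "time_s": time; "joints": joint angles; "dq": joint speeds; "tau": joint torques, N m; "eef_pos": TCP position; "ee_rot": TCP orientation; "force": force on the tool from outside, world axes, zero at the start; "wrist_torque": the same for the moment, N m; "grip_width": opening from 0.0 (shut) to 1.0 (fully open); "grip_force": force on a finger pad.
Only numpy, scipy, OpenCV 4.12 (cv2) and the standard library are available. Lean on these libraries where they do the work, as an engineer would, in place of code of your own. Each camera call takes 0.05 s, during which the arm holds its last target. There are 200 camera calls.

## Task

Take the oldest blue jar, the one at the low front end of the sloped lane, and stand it upright in the wooden tray beside the cup. Then load the new blue jar from the bench into the high end of the lane, behind the others, and push the whole row down from behind until you feel it come up firm against the orange front stop, with no gaps left and without forcing it. Keep the other jars in the lane throughout, and leave the cup, the bowl and the green and red jars where they stand.

Things in the scene. Friction and masses are not known exactly. Their poses are not given: they have to be found in the camera images.
- lane: Aluminium jar lane on a plywood stand, sloped 10 degrees, low front end to the robot's right. Origin: on the deck, mid-width, at its low front end. x runs uphill along the deck to the loading end, y level across the lane, z square off the deck. Deck 72 mm wide between side rails 6 mm thick with tops 22 mm above it. Jars do not run down by themselves on the dusty glide.
- stop_slots (a point): Middle of the adjustment slots of the orange front stop, 11 mm uphill of the lane's origin, on the deck (lane axes). The stop, a plate across the lane 26 mm high, is clamped with its jar side anywhere from 11 mm downhill to 11 mm uphill of this point; its place is not measured. It is rigid: over 35 N on the row is forcing it.
- lane_mouth (a point): Loading end of the lane: on the deck, mid-width, 400 mm uphill of the lane's origin (lane axes). Deck and flared rails go on 38 mm past it; the end and the top are open. Sliding one jar down takes about 0.2 to 1.5 N, all four 0.8 to 6 N; a push of 8 to 15 N on the last jar, with the row stopped, is firm.
- cover_mid (a point): Centre of the top of the clear dust cover over the middle of the lane (lane axes), 120 mm above the deck and 174 mm uphill of the lane's origin; it spans 118 to 230 mm from that origin, is 98 mm wide, its underside 116 mm above the deck. With the row of four home, the last jar's rear face stands 248 to 270 mm from the origin, 18 to 40 mm clear of the cover.
- jar_a_mid (a point): Centre (half-way up) of the oldest jar, the frontmost in the lane, blue label and cap: 100 mm tall to the top of the cap: square white body 62 x 62 mm, 78 mm high, under a 50 mm round cap 18 mm high; about 0.38 kg (0.3 to 0.5). Axes: z up the jar, x and y square to its faces (x along the lane here).
- jar_b_mid (a point): Centre of the second blue jar in the lane, same kind and axes; it becomes the front one. Jars in the lane stand square in it with gaps of up to 12 mm between them, hung up short of the stop.
- jar_c_mid (a point): Centre of the third blue jar in the lane, same kind, under the dust cover.
- jar_d_mid (a point): Centre of the fourth blue jar, the last in the lane, same kind.
- jar_new_mid (a point): Centre of the new blue jar, same kind, standing upright on the bench, turned by up to 30 degrees; x and y axes square to its faces.
- tray: Open wooden tray lying on the bench, 150 mm (its x) by 250 mm (its y) outside, walls 20 mm high and 6 mm thick, floor 6 mm above the bench. Origin: centre of its underside. The cup stands in one half of its y length; the other half is free for the jar.
- cup: Fragile bisque cup, terracotta-pink, 72 mm across the rim, 75 mm tall, standing in the tray about 65 mm from its middle. Origin: centre of its underside. Not to be disturbed.
- jar_green: Green jar of the same shape standing on the bench, not part of the job. Origin: centre of its underside.
- jar_red: Red jar of the same shape standing on the bench past the low end of the lane, not part of the job. Origin: centre of its underside.
- bowl: Bisque bowl, 100 mm across, 50 mm tall, on the bench past the high end of the lane, not part of the job. Origin: centre of its underside.
Mind the look-alikes: they are no part of the job. What is shaped like the part that bears jar_new_mid but black or yellow is not meant.

How it is judged (in metres and radians):
On the way, in this order (a step that is already met when the one before it is completed fails the run):
1. the oldest jar stands upright in the tray (x of jar_a_mid in the frame of tray between -0.045 and 0.045 m and y of jar_a_mid in the frame of tray between -0.095 and 0.095 m and z of jar_a_mid in the frame of tray between 0.05 and 0.062 m and angle between jar_a_mid's own z axis and vertical below 0.1 rad and linear speed of jar_a below 0.02 m/s), for 0.2 s.
2. the new jar stands in the lane behind the row (x of jar_new_mid in the frame of lane between 0.21 and 0.4 m and y of jar_new_mid in the frame of lane between -0.008 and 0.008 m and z of jar_new_mid in the frame of lane between 0.044 and 0.056 m and linear speed of jar_new below 0.03 m/s), for 0.2 s.
3. the row is pushed up firm against the front stop (the row is pressed together by over 3 N while its front jar stands still) with no gaps (x of jar_b_mid in the frame of lane between 0.027 and 0.058 m and y of jar_b_mid in the frame of lane between -0.008 and 0.008 m and z of jar_b_mid in the frame of lane between 0.044 and 0.056 m and x of jar_c_mid in the frame of lane between 0.087 and 0.121 m and y of jar_c_mid in the frame of lane between -0.008 and 0.008 m and z of jar_c_mid in the frame of lane between 0.044 and 0.056 m and x of jar_d_mid in the frame of lane between 0.148 and 0.184 m and y of jar_d_mid in the frame of lane between -0.008 and 0.008 m and z of jar_d_mid in the frame of lane between 0.044 and 0.056 m and x of jar_new_mid in the frame of lane between 0.209 and 0.248 m and y of jar_new_mid in the frame of lane between -0.008 and 0.008 m and z of jar_new_mid in the frame of lane between 0.044 and 0.056 m and distance between jar_b_mid and jar_c_mid between 0.059 and 0.065 m and distance between jar_c_mid and jar_d_mid between 0.059 and 0.065 m and distance between jar_d_mid and jar_new_mid between 0.059 and 0.065 m and contact force between jar_c and jar_b above 3 N and linear speed of jar_b below 0.005 m/s), for 0.05 s.
At the end, for the whole second after the job is handed in: Oldest jar upright (within 6 deg) in the tray; second, third, fourth and new jar square on the deck in that order from the front, at most 3 mm between neighbours, the front one where the stop holds it (27 to 58 mm from the lane's origin); all at rest and released (all of step 1 and x of jar_b_mid in the frame of lane between 0.027 and 0.058 m and y of jar_b_mid in the frame of lane between -0.008 and 0.008 m and z of jar_b_mid in the frame of lane between 0.044 and 0.056 m and x of jar_c_mid in the frame of lane between 0.087 and 0.121 m and y of jar_c_mid in the frame of lane between -0.008 and 0.008 m and z of jar_c_mid in the frame of lane between 0.044 and 0.056 m and x of jar_d_mid in the frame of lane between 0.148 and 0.184 m and y of jar_d_mid in the frame of lane between -0.008 and 0.008 m and z of jar_d_mid in the frame of lane between 0.044 and 0.056 m and x of jar_new_mid in the frame of lane between 0.209 and 0.248 m and y of jar_new_mid in the frame of lane between -0.008 and 0.008 m and z of jar_new_mid in the frame of lane between 0.044 and 0.056 m and distance between jar_b_mid and jar_c_mid between 0.059 and 0.065 m and distance between jar_c_mid and jar_d_mid between 0.059 and 0.065 m and distance between jar_d_mid and jar_new_mid between 0.059 and 0.065 m and linear speed of each of jar_b, jar_c, jar_d, jar_new below 0.02 m/s); the robot touches nothing.
It fails at once if the row is forced against the stop with more than 35 N (contact force between jar_c and jar_b above 35 N).
It fails at once if a jar of the waiting row is lifted out of the lane or tipped (z of any of jar_b_mid, jar_c_mid, jar_d_mid in the frame of lane above 0.075 m or angle between any of jar_b_mid, jar_c_mid, jar_d_mid's own z axis and vertical above 0.6 rad).
It fails at once if the cup is shifted by more than 15 mm or tipped (distance of cup from where it was at the start of the episode above 0.015 m or angle between cup's own z axis and vertical above 0.3 rad).
It fails at once if the green jar, the red jar or the bowl is shifted by more than 20 mm (distance of any of jar_green, jar_red, bowl from where it was at the start of the episode above 0.02 m).
It also fails if it takes over 72 s, if anything falls off the work surface, if the arm or the gripper's body presses on something with over 40 N, if the wrist force passes 120 N, or if a joint passes its speed limit or range.

## Working session

There is one attempt and no reset: what is moved stays moved. The work goes in short steps, Python scripts to look and compute and a tool call to move; the robot and the scene stay as the last step left them, time stands still between calls to the robot, and variables do not carry over. Pictures are saved under pics/ and viewed, at most 10 in all, crops included, and the job is handed in when it is done.

Besides the shell and the picture viewer there is one more tool, called after ">>>" as a command line: name --pt "numbers of a row" for each row, then --argument value for the rest. send_rows: Moves the arm, as the interface text tells. Its arguments: {"type":"object","properties":{"targets":{"type":"array"},"squeeze":{"type":"number"}},"required":["targets"]}

```bash
mkdir -p pics; ls
cat > h.py <<'E'
import numpy as np, cv2, json
from rig import ctrl
def save(n,p): cv2.imwrite(f'pics/{n}.png',p['img'][:,:,::-1])
E
python3 - <<'E'
from h import *
s=ctrl.sense(); print(s)
ims=[]
for c in ['scene','side','wrist']:
    p=ctrl.capture(c); save(c,p); print(c,p['camera_matrix'].tolist(),p['R'].round(4).tolist(),p['t'].round(1).tolist(), 'cam at',(-p['R'].T@p['t']).round(0))
    for q in ['lane','stop_slots','lane_mouth','cover_mid','jar_a_mid','jar_new_mid','tray','cup','jar_green','jar_red','bowl']:
        print(q,[(round(float(d['score']),2),np.round(d['point'],1).tolist()) for d in ctrl.landmark_of(q,p)][:7])
E
```

```text
pics
{'time_s': 0.0, 'joints': array([-2.23408094e-01,  3.13462737e-01,  1.49843268e+00, -3.24690472e-05,
        1.33100636e+00, -2.23439105e-01]), 'dq': array([-4.73289728e-04, -4.33578870e-04, -6.17118866e-05, -6.17242051e-04,
       -9.73829230e-04, -3.81655020e-04]), 'tau': array([-5.78409599e-04, -4.12261176e+01, -2.59742296e+01, -3.58453699e-04,
        4.11797926e-03, -1.23038126e-05]), 'eef_pos': array([5.24741691e+02, 3.40153151e-02, 2.30730219e+02]), 'ee_rot': array([-5.45490176e-04,  7.07092932e-01,  7.07120327e-01, -3.62130344e-04]), 'force': array([-0.20803349,  0.15976943,  0.51266325]), 'wrist_torque': array([ 0.01763803,  0.04118242, -0.01441722]), 'grip_force': 0.0, 'grip_width': 0.9985243166600571}
scene [[467.670249070221, 0.0, 248.167977313118], [0.0, 467.670249070221, 187.50575870805727], [0.0, 0.0, 1.0]] [[-0.4497, 0.8932, -0.0067], [0.7623, 0.3799, -0.5239], [-0.4654, -0.2407, -0.8517]] [233.0, -312.0, 1431.5] cam at [1009.  255. 1057.]
lane [(0.93, [145.5, 224.4])]
stop_slots [(0.79, [149.1, 227.9])]
lane_mouth [(0.7, [293.2, 287.4])]
cover_mid [(0.77, [193.1
[... 922 characters left out ...]
, [238.8, 327.0]), (0.61, [338.9, 281.8])]
cup [(0.92, [238.7, 298.4])]
jar_green [(0.65, [339.0, 276.5]), (0.61, [239.2, 147.7]), (0.47, [339.7, 282.3])]
jar_red [(0.72, [316.6, 376.8]), (0.49, [240.0, 149.6])]
bowl [(0.78, [294.7, 142.6])]
wrist [[297.25756824850197, 0.0, 253.12942665185312], [0.0, 297.25756824850197, 189.47771732742743], [0.0, 0.0, 1.0]] [[1.0, -0.0009, -0.0005], [-0.0007, -0.9661, 0.2582], [-0.0007, -0.2582, -0.9661]] [-524.9, -32.7, 377.9] cam at [525.  66. 373.]
lane [(0.75, [432.3, 137.0])]
stop_slots []
lane_mouth []
cover_mid [(0.79, [450.0, 284.2])]
jar_a_mid []
jar_new_mid [(0.83, [103.0, 94.5])]
tray []
cup [(0.72, [193.9, 312.1])]
jar_green []
jar_red []
bowl []
```

View pics/scene.png

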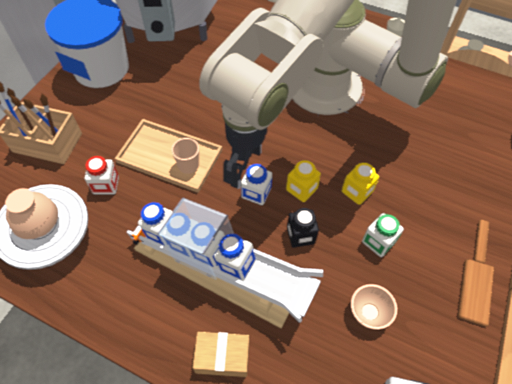

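View pics/side.png

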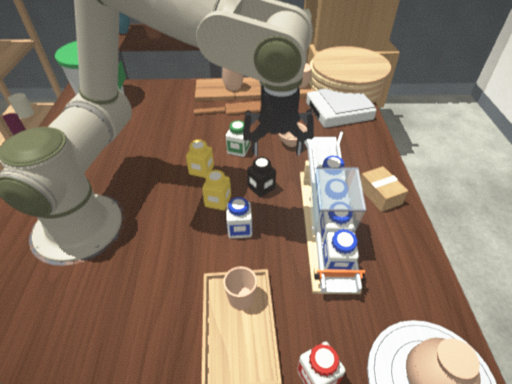

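Scene: oldest jar at (153,225), new blue jar at (256,183), and the lane's loading end at (300,285). The cup (186,152) is in the tray's +y half, so the near/right half is free. Next I'll fit the poses.

```bash
cat >> h.py <<'E'
from scipy.optimize import least_squares
from scipy.spatial.transform import Rotation as Ro
def proj(p,X):
    c=p['R']@np.asarray(X,float)+p['t']; u=p['camera_matrix']@c; return u[:2]/u[2]
def ray(p,uv,z):
    d=p['R'].T@np.linalg.solve(p['camera_matrix'],[uv[0],uv[1],1]); c=-p['R'].T@p['t']
    return c+d*(z-c[2])/d[2]
def laneR(yaw): return Ro.from_euler('z',yaw).as_matrix()@Ro.from_euler('y',-np.deg2rad(10)).as_matrix()
def tri(obs):
    return least_squares(lambda X:np.concatenate([proj(p,X)-uv for p,uv in obs]),[500,0,50],loss='soft_l1')
E
python3 - <<'E'
from h import *
P=[ctrl.capture(c) for c in ['scene','side']]
L=[]
LM={'lane':[0,0,0],'stop_slots':[11,0,0],'lane_mouth':[400,0,0],'cover_mid':[174,0,120]}
for p in P:
    for q,X in LM.items():
        d=ctrl.landmark_of(q,p)
        if d: L.append((q,p,np.array(X,float),d[0]['point'])); 
    print([(round(float(d['score']),2),np.round(d['point'],1).tolist()) for d in ctrl.landmark_of('jar_d_mid',p)])
    for q in ['jar_new_mid','tray','cup']:
        print(q,[np.round(d['extent'],1).tolist() for d in ctrl.boxes_of(q,p)])
f=lambda v:np.concatenate([proj(p,v[:3]+laneR(v[3])@X)-uv for q,p,X,uv in L])
r=least_squares(f,[650,-150,60,1.6],loss='soft_l1')
print('lane',r.x); print([(l[0],e.round(1).tolist()) for l,e in zip(L,f(r.x).reshape(-1,2))])
for n,uv in {'new':([255.5,180.4],[239.2,218.3]),'cup':([189,165.9],[238.7,298.4]),'tray':([171.2,154.2],[238.8,327])}.items():
    t=tri(list(zip(P,uv))); print(n,t.x.round(1),t.fun.round(1))
v=r.x
ja=[[157.8,223.5],[338.5,248.9]]
t=tri(list(zip(P,ja))); print('a lane',laneR(v[3]).T@(t.x-v[:3]),t.fun)
print('tray corners', [ray(P[0],c,20).round(0) for c in [(145,121),(222,152),(192,188),(116,155)]])
E
```

```text
[(0.75, [368.1, 309.5]), (0.57, [235.1, 253.9])]
jar_new_mid [[342.7, 163.0, 32.2, 39.6], [285.3, 208.0, 36.1, 41.2], [241.8, 167.0, 28.8, 36.3], [286.6, 158.6, 33.3, 42.1], [127.8, 199.2, 197.2, 126.9]]
tray [[118.2, 118.5, 104.9, 74.6], [363.4, 215.5, 40.5, 39.5]]
cup [[172.1, 137.0, 24.3, 37.7]]
[(0.54, [327.6, 175.8])]
jar_new_mid [[186.9, 141.7, 26.7, 34.8], [204.0, 169.3, 25.1, 35.5], [225.6, 196.6, 26.5, 43.4], [245.8, 156.4, 30.8, 45.0], [300.8, 132.2, 63.8, 159.9]]
tray [[199.5, 270.2, 83.6, 113.8]]
cup [[320.8, 208.3, 32.3, 31.8], [224.0, 267.7, 31.9, 41.0]]
lane [ 661.62493241 -205.96727564   47.8973654     1.54816414]
[('lane', [0.1, -0.9]), ('lane_mouth', [2.0, 0.3]), ('cover_mid', [0.9, -0.5]), ('lane', [-0.6, 0.2]), ('stop_slots', [2.3, 0.7]), ('lane_mouth', [0.1, -1.1]), ('cover_mid', [17.2, 38.5])]
new [434.9 -22.9  51.8] [-0.8  0.7 -1.1 -0.5]
cup [ 438.4 -219.4   -0.9] [ 0.7 -0.5  0.6  0.3]
tray [ 435.7 -285.8    2.5] [-1.8  0.9 -1.1 -0.4]
a lane [56.67927448  0.55609201 40.82402847] [ 1.0433816  -0.49965093  1.04100319  0.36487884]
tray corners [array([ 374., -403.,   20.]), array([ 372., -153.,   20.]), array([ 509., -168.,   20.]), array([ 510., -408.,   20.])]
```

View pics/wrist.png

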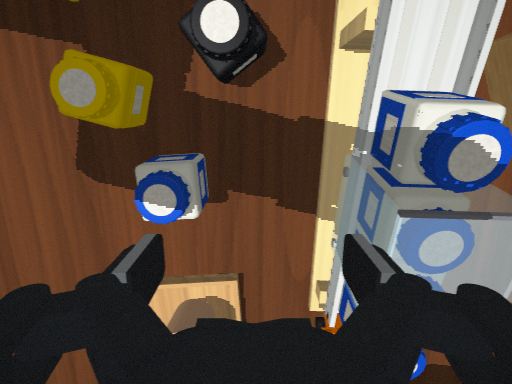

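```bash
cat >> h.py <<'E'
LO=np.array([661.6,-206.0,47.9]); LY=1.548
FL=np.diag([1.,-1,-1])
def cur():
    s=ctrl.sense(); q=s['ee_rot']; return s,np.array(s['eef_pos']),Ro.from_quat([q[1],q[2],q[3],q[0]]).as_matrix()
def lane(x,y,z,o=None,yaw=None): return (LO if o is None else o)+laneR(LY if yaw is None else yaw)@np.array([x,y,z],float)
def go(pos,R=None):
    "shift in current tool axes (m), then turn rotvec in tool axes"
    s,p,Rc=cur(); R=Rc if R is None else R
    print('t',round(s['time_s'],2),'tcp',p.round(1),'F',s['force'].round(1),'w',round(s['grip_width'],3),'gf',round(s['grip_force'],1))
    print(' shift tool',(Rc.T@(pos-p)/1000).round(4),'world',(pos-p).round(1),'turn',Ro.from_matrix(Rc.T@R).as_rotvec().round(4))
E
python3 -c "
from h import *
go(lane(60,0,150),laneR(LY)@FL)"
```

```text
t 2.7 tcp [525.   -0.  231.3] F [-0.6 -0.  -0.2] w 1.002 gf 0.0
 shift tool [-0.1729  0.1373  0.0253] world [ 137.3 -172.9  -25.3] turn [-0.002   0.1745  0.0227]
```

>>> send_rows --pt "-1 -0.035 0.027 0 0 0 0" --pt "-1 -0.035 0.027 0 0 0 0" --pt "-1 -0.035 0.027 0 0 0 0" --pt "-1 -0.034 0.028 0 0 0 0" --pt "-1 -0.034 0.028 0.01 0 0 0" --pt "-1 0 0 0 0 0.1 0.0227" --pt "-1 0 0 0 0 0.0745 0" --pt "-1 0 0 0 0 0 0" --pt "-1 0 0 0 0 0 0" --pt "-1 0 0 0 0 0 0"

```text
time_s: 3.95
eef_pos: [662.1, -172.3, 221.6]
ee_rot: [-0.061, 0.712, 0.697, 0.062]
force: [0.8, 0.0, 0.0]
grip_width: 1.0
grip_force: 0.0
```

```bash
python3 -c "
from h import *
go(lane(60,0,150),laneR(LY)@FL)
p=ctrl.capture('wrist'); save('w2',p)
for q in ['jar_a_mid','stop_slots','cover_mid']:
  for d in ctrl.landmark_of(q,p):
    print(q,round(float(d['score']),2),np.round(d['point'],1))
c=lane(57,0,100); print(proj(p,c), proj(p,lane(57,36,22)),proj(p,lane(57,-36,22)))
import pickle; pickle.dump(p,open('w2.pkl','wb'))
"
```

```text
t 3.95 tcp [ 662.1 -172.3  221.6] F [0.8 0.  0. ] w 1.0 gf 0.0
 shift tool [-0.0033  0.0003  0.0152] world [  0.2  -0.6 -15.6] turn [-0.001   0.001   0.0009]
cover_mid 0.58 [255.4  29.2]
cover_mid 0.2 [34.6 61.5]
[253.54822224 210.86810384] [217.15707781 184.94044545] [289.9389067  184.96322196]
```

View pics/w2.png

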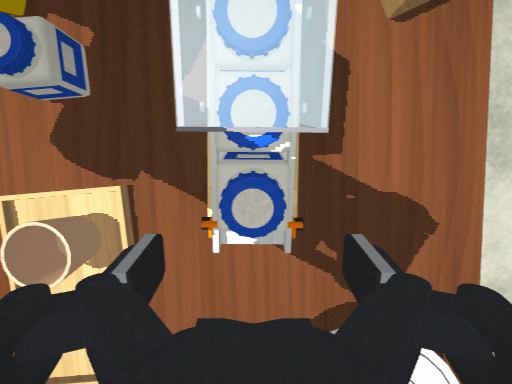

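Jar a's cap is at (253,206), centred between the rails, which puts it at x≈60 mm. The orange stop ends are at (210,224) and (294,225). I'll descend and grip.

>>> send_rows --pt "-1 -0.003 0 0.04 0 0 0" --pt "-1 0 0 0.04 0 0 0" --pt "-1 0 0 0.03 0 0 0" --pt "-1 0 0 0.019 0 0 0" --pt "-1 0 0 0 0 0 0" --pt "1 0 0 0 0 0 0" --pt "1 0 0 0 0 0 0" --pt "1 0 0 0 0 0 0" --pt "1 0 0 0 0 0 0" --pt "1 0 0 0 0 0 0" --squeeze 40

```text
time_s: 5.4
eef_pos: [662.8, -154.1, 95.3]
ee_rot: [-0.06, 0.712, 0.696, 0.062]
force: [-0.2, -1.0, 7.0]
grip_width: 0.717
grip_force: 46.9
```

```bash
python3 -c "
from h import *
go(lane(60,0,36),laneR(LY)@FL)
"
```

```text
t 5.4 tcp [ 662.8 -154.1   95.3] F [-0.2 -1.   7. ] w 0.717 gf 46.9
 shift tool [ 0.0006 -0.0001  0.0016] world [-0.   0.9 -1.5] turn [0.0012 0.0012 0.0001]
```

>>> send_rows --pt "1 0 0 -0.01 0 0 0" --pt "1 0 0 -0.015 0 0 0" --pt "1 0 0 -0.02 0 0 0" --pt "1 0 0 -0.02 0 0 0" --pt "1 0 0 -0.03 0 0 0" --pt "1 0 0 -0.03 0 0 0" --pt "1 0 0 0 0 -0.1 0" --pt "1 0 0 0 0 -0.0735 0" --pt "1 0 0 0 0 0 0" --pt "1 0 0 0 0 0 0"

```text
time_s: 6.65
eef_pos: [661.9, -175.6, 217.0]
ee_rot: [-0.001, 0.715, 0.699, 0.0]
force: [0.0, 0.4, -5.3]
grip_width: 0.721
grip_force: 45.7
```

Run:
```python
from h import *
P=[ctrl.capture('scene'),ctrl.capture('side')]
save('s2',P[1])
print([np.round(d['point'],1).tolist() for d in ctrl.landmark_of('tray',P[1])][:1],[np.round(d['point'],1).tolist() for d in ctrl.landmark_of('tray',P[0])][:1])
# tray mask -> corners by min-area rect
cv2.imwrite('pics/two.png',np.hstack([cv2.resize(P[0]['img'][100:260,90:310],(400,291)),cv2.resize(P[1]['img'][200:360,180:400],(400,291))])[:,:,::-1])
go(np.array([437,-350,180.]),Ro.from_euler('z',LY).as_matrix()@FL)
```

```text
[[238.7, 325.5]] [[171.3, 153.1]]
t 6.85 tcp [ 661.9 -175.8  216.7] F [-0.4 -0.  -4.1] w 0.715 gf 45.7
 shift tool [-0.1795 -0.2207  0.0367] world [-224.9 -174.2  -36.7] turn [-0.0014 -0.0017 -0.0006]
```

View pics/two.png

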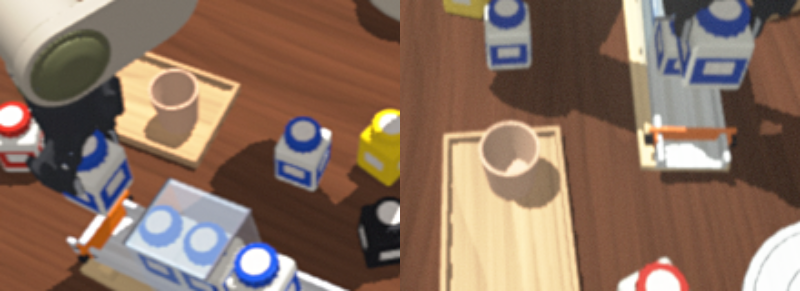

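Run:
```python
from h import *
import os
p=ctrl.capture('side'); q=ctrl.capture('scene')
print('tray side corners',[ray(p,c,20).round(0) for c in [(203.6,273),(268,270),(202,360),(277.5,355)]])
r=ctrl.landmark_of('jar_red',q)[0]['point']; g=ctrl.landmark_of('jar_green',q)[0]['point'];b=ctrl.landmark_of('bowl',q)[0]['point']
print('red',ray(q,r,0).round(0),'green',ray(q,g,0).round(0),'bowl',ray(q,b,0).round(0))
```

```text
tray side corners [array([ 355., -163.,   20.]), array([ 506., -158.,   20.]), array([ 367., -360.,   20.]), array([ 516., -353.,   20.])]
red [ 594. -392.    0.] green [432. 315.   0.] bowl [609. 347.   0.]
```

>>> send_rows --pt "1 -0.029 -0.0363 0 0 0 0" --pt "1 -0.029 -0.0363 0 0 0 0" --pt "1 -0.029 -0.0363 0 0 0 0" --pt "1 -0.029 -0.0363 0 0 0 0" --pt "1 -0.029 -0.0363 0 0 0 0" --pt "1 -0.029 -0.0363 0 0 0 0" --pt "1 0 0 0.04 0 0 0" --pt "1 0 0 0.04 0 0 0" --pt "1 0 0 0.03 0 0 0" --pt "1 0 0 0 0 0 0"

```text
time_s: 8.35
eef_pos: [439.4, -343.4, 105.4]
ee_rot: [-0.003, 0.715, 0.699, 0.0]
force: [0.5, 0.1, -2.9]
grip_width: 0.715
grip_force: 46.4
```

Run:
```python
from h import *
go(np.array([440,-345,46.]),Ro.from_euler('z',LY).as_matrix()@FL)
```

```text
t 8.35 tcp [ 439.4 -343.4  105.4] F [ 0.5  0.1 -2.9] w 0.715 gf 46.4
 shift tool [-0.0018  0.0008  0.0594] world [  0.6  -1.6 -59.4] turn [-0.0038 -0.0041  0.    ]
```

>>> send_rows --pt "1 0 0 0.025 0 0 0" --pt "1 0 0 0.02 0 0 0" --pt "1 0 0 0.01 0 0 0" --pt "1 0 0 0.003 0 0 0" --pt "1 0 0 0.001 0 0 0" --pt "1 0 0 0.001 0 0 0" --pt "1 0 0 0.001 0 0 0" --pt "1 0 0 0 0 0 0" --pt "1 0 0 0 0 0 0" --pt "1 0 0 0 0 0 0"

```text
time_s: 9.6
eef_pos: [440.5, -344.5, 51.4]
ee_rot: [0.0, 0.715, 0.699, -0.0]
force: [-12.8, 14.3, 36.2]
grip_width: 0.717
grip_force: 51.6
```

Run:
```python
from h import *
P=[ctrl.capture('scene'),ctrl.capture('side')]
cv2.imwrite('pics/three.png',np.hstack([cv2.resize(P[0]['img'][100:230,80:260],(400,289)),cv2.resize(P[1]['img'][240:384,180:380],(400,289))])[:,:,::-1])
go(np.array([440,-345,46.]))
```

```text
t 9.7 tcp [ 440.5 -344.5   51.4] F [-14.1  14.3  36.8] w 0.719 gf 51.6
 shift tool [-0.0005 -0.0005  0.0054] world [-0.5 -0.5 -5.4] turn [0. 0. 0.]
```

View pics/three.png

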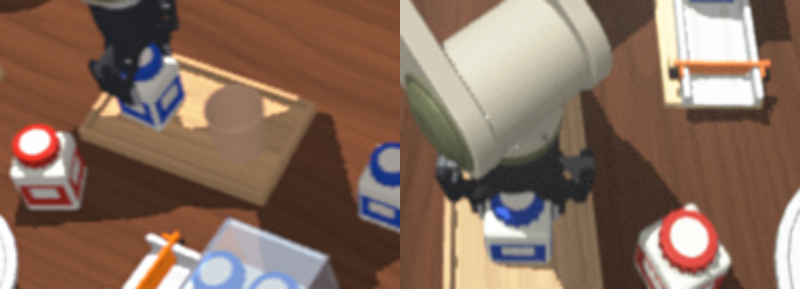

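>>> send_rows --pt "1 0 0 -0.003 0 0 0" --pt "1 0 0 -0.003 0 0 0" --pt "1 0 0 0 0 0 0" --pt "1 0 0 0 0 0 0" --pt "1 0 0 0 0 0 0" --pt "1 0 0 0 0 0 0" --pt "1 0 0 0 0 0 0" --pt "1 0 0 0 0 0 0" --pt "1 0 0 0 0 0 0" --pt "1 0 0 0 0 0 0"

```text
time_s: 10.95
eef_pos: [440.1, -344.1, 51.9]
ee_rot: [-0.001, 0.715, 0.699, -0.0]
force: [0.2, -0.5, -4.5]
grip_width: 0.717
grip_force: 46.6
```

>>> send_rows --pt "-1 0 0 0 0 0 0" --pt "-1 0 0 0 0 0 0" --pt "-1 0 0 0 0 0 0" --pt "-1 0 0 -0.02 0 0 0" --pt "-1 0 0 -0.03 0 0 0" --pt "-1 0 0 -0.04 0 0 0" --pt "-1 0 0 -0.04 0 0 0" --pt "-1 0 0 -0.04 0 0 0" --pt "-1 0 0 -0.03 0 0 0" --pt "-1 0 0 0 0 0 0"

```text
time_s: 12.2
eef_pos: [440.8, -344.9, 254.1]
ee_rot: [0.002, 0.715, 0.699, -0.0]
force: [-0.1, -0.3, -0.5]
grip_width: 0.999
grip_force: 0.0
```

Run:
```python
from h import *
p=ctrl.capture('wrist'); save('w4',p)
go(np.array([435,-40,250.]))
```

```text
t 12.25 tcp [ 440.4 -344.4  252.2] F [-0.3  0.3 -0. ] w 1.0 gf 0.0
 shift tool [ 0.3042 -0.0123  0.0022] world [ -5.4 304.4  -2.2] turn [0. 0. 0.]
```

>>> send_rows --pt "-1 0.045 -0.002 0 0 0 0" --pt "-1 0.045 -0.002 0 0 0 0" --pt "-1 0.045 -0.002 0 0 0 0" --pt "-1 0.045 -0.002 0 0 0 0" --pt "-1 0.04 -0.002 0 0 0 0" --pt "-1 0.04 -0.002 0 0 0 0" --pt "-1 0.04 0 0 0 0 0" --pt "-1 0 0 0 0 0 0" --pt "-1 0 0 0 0 0 0" --pt "-1 0 0 0 0 0 0"

```text
time_s: 13.5
eef_pos: [435.0, -44.9, 251.8]
ee_rot: [-0.001, 0.716, 0.699, -0.0]
force: [-0.1, 0.8, -0.1]
grip_width: 1.0
grip_force: 0.0
```

Run:
```python
from h import *
p=ctrl.capture('wrist'); P=[ctrl.capture('scene'),ctrl.capture('side')]
im=p['img'].astype(int); 
cv2.imwrite('pics/five.png',np.hstack([cv2.resize(p['img'],(480,360)),np.vstack([cv2.resize(P[0]['img'][100:230,80:260],(249,180)),cv2.resize(P[1]['img'][240:384,180:380],(249,180))])])[:,:,::-1])
import pickle; pickle.dump(p,open('w5.pkl','wb'))
print([ (round(float(d['score']),2),ray(p,d['point'],50).round(1)) for d in ctrl.landmark_of('jar_new_mid',p)])
go(np.array([435,-23,45.]))
```

```text
[(0.93, array([371.7,  86.6,  50. ]))]
t 13.7 tcp [435.1 -44.6 252.1] F [ 0.3 -0.1 -0.7] w 1.0 gf 0.0
 shift tool [ 0.0214 -0.0003  0.2071] world [-1.000e-01  2.160e+01 -2.071e+02] turn [0. 0. 0.]
```

View pics/five.png

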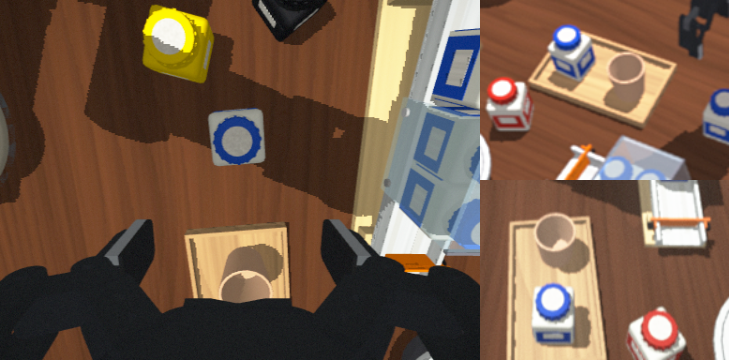

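Jar a stands upright in the tray. The new jar is at (237,139) in the wrist view, turned about 5° from the tool. Now I'll measure that more accurately.

Run:
```python
from h import *
import pickle; p=pickle.load(open('w5.pkl','rb')); im=p['img']
hsv=cv2.cvtColor(im,cv2.COLOR_RGB2HSV)
m=(((hsv[:,:,1]<70)&(hsv[:,:,2]>90))|((hsv[:,:,0]>100)&(hsv[:,:,0]<130)&(hsv[:,:,1]>100))).astype(np.uint8)
roi=np.zeros_like(m); roi[105:190,210:295]=1; m*=roi
n,l,st,c=cv2.connectedComponentsWithStats(m); k=1+np.argmax(st[1:,4]); 
r=cv2.minAreaRect(np.argwhere(l==k)[:,::-1].astype(np.float32)); print(r,st[k])
b=cv2.boxPoints(r); W=np.array([ray(p,u,78) for u in b]); print(W.round(1).tolist(), W.mean(0).round(1))
e=W[1]-W[0]; print(np.linalg.norm(W[1]-W[0]),np.linalg.norm(W[2]-W[1]),np.rad2deg(np.arctan2(e[1],e[0])))
cap=ray(p,(237*512/480,139*512/480),100); print('cap',cap)
go(np.r_[W.mean(0)[:2],60.])
```

```text
((252.3223419189453, 145.51268005371094), (59.206298828125, 58.5650749206543), 85.91438293457031) [ 222  115   61   62 3288]
[[402.9, 13.6, 78.0], [463.2, 16.3, 78.0], [467.7, -45.9, 78.0], [404.2, -49.0, 78.0]] [434.5 -16.2  78. ]
60.429885578016595 62.29554646557728 2.5486088804638674
cap [435.08564942 -15.6668954  100.        ]
t 13.7 tcp [435.1 -44.6 252.1] F [ 0.3 -0.1 -0.7] w 1.0 gf 0.0
 shift tool [ 0.0281 -0.001   0.1921] world [  -0.6   28.4 -192.1] turn [0. 0. 0.]
```

>>> send_rows --pt "-1 0.027 -0.001 0.03 0 0 -0.067" --pt "-1 0 0 0.05 0 0 0" --pt "-1 0 0 0.05 0 0 0" --pt "-1 0 0 0.045 0 0 0" --pt "-1 0 0 0.035 0 0 0" --pt "-1 0 0 0 0 0 0" --pt "-1 0 0 0 0 0 0" --pt "1 0 0 0 0 0 0" --pt "1 0 0 0 0 0 0" --pt "1 0 0 0 0 0 0"

```text
time_s: 14.95
eef_pos: [435.1, -17.1, 43.6]
ee_rot: [0.0, 0.691, 0.723, 0.0]
force: [-2.6, 1.3, 8.1]
grip_width: 0.717
grip_force: 43.2
```

>>> send_rows --pt "1 0 0 0 0 0 0" --pt "1 0 0 0 0 0 0" --pt "1 0 0 0 0 0 0" --pt "1 0 0 0 0 0 0" --pt "1 0 0 0 0 0 0" --pt "1 0 0 0 0 0 0" --pt "1 0 0 0 0 0 0" --pt "1 0 0 0 0 0 0" --pt "1 0 0 0 0 0 0" --pt "1 0 0 0 0 0 0"

```text
time_s: 16.2
eef_pos: [435.0, -17.1, 43.6]
ee_rot: [0.0, 0.691, 0.723, 0.0]
force: [-2.7, -0.4, 8.8]
grip_width: 0.718
grip_force: 43.2
```

Run:
```python
from h import *
p=ctrl.capture('side'); save('s6',p)
go(np.array([435,-17,42.]))
```

```text
t 16.25 tcp [435.  -17.1  43.5] F [-3.6  0.1  8.4] w 0.719 gf 43.2
 shift tool [ 0.0001 -0.      0.0015] world [-0.   0.1 -1.5] turn [0. 0. 0.]
```

```bash
sed -i 's/47.9\]/40.0]/' h.py
python3 - <<'E'
from h import *
go(lane(352,0,145),laneR(LY)@FL)
P=[ctrl.capture('scene'),ctrl.capture('side')]
for p in P: print([(round(float(d['score']),2),np.round(d['point'],1).tolist()) for d in ctrl.landmark_of('jar_d_mid',p)])
t=tri([(P[0],[235.1,253.9]),(P[1],[327.6,175.8])]);print(laneR(LY).T@(t.x-LO),t.fun)
E
```

```text
t 16.25 tcp [435.  -17.1  43.5] F [-3.6  0.1  8.4] w 0.719 gf 43.2
 shift tool [ 0.122   0.2397 -0.2002] world [233.9 132.5 200.4] turn [-0.0051  0.1742  0.0674]
[(0.82, [235.1, 254.5])]
[(0.72, [326.2, 176.4])]
[261.51770732   3.54112078  46.72368416] [ 0.18973613 -0.14073311  0.24812925  0.13043085]
```

>>> send_rows --pt "1 0 0 -0.02 0 0 0" --pt "1 0 0 -0.04 0 0 0" --pt "1 0 0 -0.05 0 0 0" --pt "1 0 0 -0.05 0 0 0" --pt "1 0 0 -0.05 0 0 0" --pt "1 0 0 -0.01 0 0 0" --pt "1 0 0 0 0 0 0" --pt "1 0 0 0 0 0 0" --pt "1 0 0 0 0 0 0.067" --pt "1 0 0 0 0 0 0"

```text
time_s: 17.7
eef_pos: [434.3, -17.0, 261.1]
ee_rot: [-0.002, 0.715, 0.699, -0.001]
force: [-0.2, -0.6, -3.3]
grip_width: 0.72
grip_force: 46.5
```

Run:
```python
from h import *
go(lane(352,0,120),laneR(LY)@FL)
```

```text
t 17.7 tcp [434.3 -17.  261.1] F [-0.2 -0.6 -3.3] w 0.72 gf 46.5
 shift tool [0.1418 0.2317 0.0412] world [234.7 136.7 -41.8] turn [-0.0036  0.1728  0.0003]
```

>>> send_rows --pt "1 0.024 0.039 0 0 0 0" --pt "1 0.024 0.039 0 0 0 0" --pt "1 0.024 0.039 0 0 0 0" --pt "1 0.024 0.039 0 0 0 0" --pt "1 0.024 0.039 0 0 0 0" --pt "1 0.022 0.037 0 0 0 0" --pt "1 0 0 0 0 0.09 0" --pt "1 0 0 0 0 0.083 0" --pt "1 0 0 0 0 0 0" --pt "1 0 0 0 0 0 0"

```text
time_s: 18.95
eef_pos: [669.8, 119.7, 261.7]
ee_rot: [-0.061, 0.712, 0.697, 0.061]
force: [0.6, 0.0, -3.6]
grip_width: 0.719
grip_force: 46.9
```

Run:
```python
from h import *
go(lane(352,0,60),laneR(LY)@FL)
p=ctrl.capture('wrist'); P=[ctrl.capture('scene'),ctrl.capture('side')]
save('w7',p)
cv2.imwrite('pics/six.png',np.hstack([cv2.resize(p['img'],(480,360)),np.vstack([cv2.resize(P[0]['img'][180:340,180:400],(247,180)),cv2.resize(P[1]['img'][70:230,230:450],(247,180))])])[:,:,::-1])
```

```text
t 18.95 tcp [669.8 119.7 261.7] F [ 0.6  0.  -3.6] w 0.719 gf 46.9
 shift tool [-0.0072 -0.0005  0.1018] world [  -0.5   10.4 -101.5] turn [-0.002   0.002   0.0006]
```

View pics/six.png

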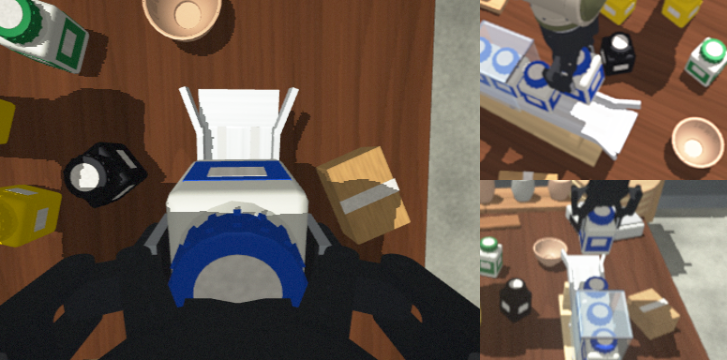

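Run:
```python
from h import *
p=ctrl.capture('wrist')
for x in (400,438): print(x,[proj(p,lane(x,y,0)).round(1).tolist() for y in (36,0,-36)], [proj(p,lane(x,y,22)).round(1).tolist() for y in (36,-36)])
g=cv2.cvtColor(p['img'],cv2.COLOR_RGB2HSV)
for r in (98,102,108,115,125,135,145,155,165):
    w=np.where((g[r,190:330,1]<60)&(g[r,190:330,2]>190))[0]+190
    print(r,[ (int(s[0]),int(s[-1])) for s in np.split(w,np.where(np.diff(w)>1)[0]+1)])
```

```text
400 [[217.0, 135.7], [252.6, 135.7], [288.3, 135.7]] [[214.2, 137.7], [290.9, 137.7]]
438 [[215.7, 96.3], [252.6, 96.3], [289.5, 96.3]] [[212.8, 95.2], [292.3, 95.2]]
98 [(192, 198), (212, 297), (311, 317)]
102 [(194, 200), (212, 297), (308, 315)]
108 [(196, 202), (212, 296), (306, 312)]
115 [(199, 205), (215, 296), (303, 310)]
125 [(203, 209), (219, 295), (299, 305)]
135 [(206, 213), (222, 291), (295, 301)]
145 [(210, 216), (225, 289), (291, 298)]
155 [(210, 216), (226, 289), (292, 297)]
165 [(211, 216), (226, 288), (291, 297)]
```

>>> send_rows --pt "1 -0.007 0.001 0.02 0 0 0" --pt "1 0 0 0.03 0 0 0" --pt "1 0 0 0.03 0 0 0" --pt "1 0 0 0.018 0 0 0" --pt "1 0 0 0.005 0 0 0" --pt "1 0 0 0.003 0 0 0" --pt "1 0 0 0.002 0 0 0" --pt "1 0 0 0 0 0 0" --pt "1 0 0 0 0 0 0" --pt "1 0 0 0 0 0 0"

```text
time_s: 20.4
eef_pos: [671.1, 131.3, 154.7]
ee_rot: [-0.061, 0.712, 0.696, 0.062]
force: [0.4, -0.6, -2.3]
grip_width: 0.719
grip_force: 46.8
```

Run:
```python
from h import *
go(lane(352,-1,43.5),laneR(LY)@FL)
```

```text
t 20.4 tcp [671.1 131.3 154.7] F [ 0.4 -0.6 -2.3] w 0.719 gf 46.8
 shift tool [-0.0002 -0.0008  0.0109] world [ -0.8   1.7 -10.8] turn [-0.0008  0.0006 -0.0001]
```

>>> send_rows --pt "1 0 0 0.002 0 0 0" --pt "1 0 0 0.001 0 0 0" --pt "1 0 0 0.001 0 0 0" --pt "1 0 0 0.001 0 0 0" --pt "1 0 0 0 0 0 0" --pt "1 0 0 0 0 0 0" --pt "1 0 0 0 0 0 0" --pt "1 0 0 0 0 0 0" --pt "1 0 0 0 0 0 0" --pt "1 0 0 0 0 0 0"

```text
time_s: 21.65
eef_pos: [671.0, 132.2, 149.6]
ee_rot: [-0.061, 0.712, 0.696, 0.062]
force: [0.0, -0.3, -3.1]
grip_width: 0.722
grip_force: 46.8
```

>>> send_rows --pt "1 0 0 0.001 0 0 0" --pt "1 0 0 0.001 0 0 0" --pt "1 0 0 0.001 0 0 0" --pt "1 0 0 0.001 0 0 0" --pt "1 0 0 0 0 0 0" --pt "1 0 0 0 0 0 0" --pt "1 0 0 0 0 0 0" --pt "1 0 0 0 0 0 0" --pt "1 0 0 0 0 0 0" --pt "1 0 0 0 0 0 0"

```text
time_s: 22.9
eef_pos: [671.1, 132.9, 145.7]
ee_rot: [-0.061, 0.712, 0.696, 0.062]
force: [-0.3, -0.2, -4.1]
grip_width: 0.72
grip_force: 46.8
```

>>> send_rows --pt "1 0 0 0.001 0 0 0" --pt "1 0 0 0.001 0 0 0" --pt "1 0 0 0.001 0 0 0" --pt "1 0 0 0 0 0 0" --pt "1 0 0 0 0 0 0" --pt "1 0 0 0 0 0 0" --pt "1 0 0 0 0 0 0" --pt "1 0 0 0 0 0 0" --pt "1 0 0 0 0 0 0" --pt "1 0 0 0 0 0 0"

```text
time_s: 24.15
eef_pos: [671.3, 133.2, 144.1]
ee_rot: [-0.061, 0.712, 0.696, 0.062]
force: [-4.4, -1.9, 5.6]
grip_width: 0.717
grip_force: 47.8
```

>>> send_rows --pt "1 0 0 -0.001 0 0 0" --pt "-1 0 0 0 0 0 0" --pt "-1 0 0 0 0 0 0" --pt "-1 0 0 0 0 0 0" --pt "-1 0 0 0 0 0 0" --pt "-1 0 0 -0.02 0 0 0" --pt "-1 0 0 -0.03 0 0 0" --pt "-1 0 0 -0.04 0 0 0" --pt "1 0.02 0 -0.01 0 0 0" --pt "1 0.03 0 0 0 0 0"

```text
time_s: 25.4
eef_pos: [672.0, 166.0, 251.2]
ee_rot: [-0.061, 0.713, 0.696, 0.062]
force: [0.4, 0.4, -0.7]
grip_width: 0.607
grip_force: 0.0
```

Run:
```python
from h import *
go(lane(430,-1,60),laneR(LY)@Ro.from_euler('y',25,degrees=True).as_matrix()@FL)
go(lane(430,-1,60),laneR(LY)@FL)
P=[ctrl.capture('scene'),ctrl.capture('side')]
cv2.imwrite('pics/seven.png',np.hstack([cv2.resize(P[0]['img'][180:340,120:340],(400,291)),cv2.resize(P[1]['img'][120:300,240:440],(323,291))])[:,:,::-1])
```

```text
t 25.4 tcp [672.  166.  251.2] F [ 0.4  0.4 -0.7] w 0.607 gf 0.0
 shift tool [ 0.0269 -0.0009  0.0833] world [ -0.   40.9 -77.4] turn [-0.0008 -0.436  -0.0009]
t 25.4 tcp [672.  166.  251.2] F [ 0.4  0.4 -0.7] w 0.607 gf 0.0
 shift tool [ 0.0269 -0.0009  0.0833] world [ -0.   40.9 -77.4] turn [-0.0006  0.0003 -0.001 ]
```

View pics/seven.png

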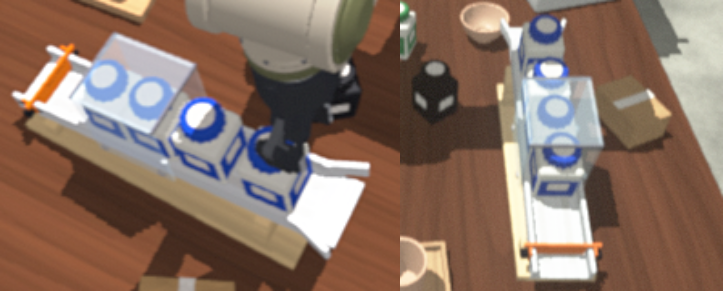

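>>> send_rows --pt "1 0.029 -0.001 0 0 0 0" --pt "1 0 0 0 0 -0.125 0" --pt "1 0 0 0 0 -0.125 0" --pt "1 0 0 0 0 -0.125 0" --pt "1 0 0 0 0 -0.125 0" --pt "1 0 0 0 0 0 0" --pt "1 0 0 0 0 0 0" --pt "1 0 0 0 0 0 0" --pt "1 0 0 0 0 0 0" --pt "1 0 0 0 0 0 0"

```text
time_s: 26.75
eef_pos: [671.6, 193.4, 256.0]
ee_rot: [0.113, 0.706, 0.69, -0.116]
force: [0.0, -0.6, -0.6]
grip_width: 0.005
grip_force: 0.0
```

Run:
```python
from h import *
go(lane(432,-1,35),laneR(LY)@Ro.from_euler('y',0.5).as_matrix()@FL)
```

```text
t 26.75 tcp [671.6 193.4 256. ] F [ 0.  -0.6 -0.6] w 0.005 gf 0.0
 shift tool [0.0528 0.0002 0.0946] world [   0.5   19.8 -106.6] turn [-0.001   0.0001  0.    ]
```

>>> send_rows --pt "1 0.013 0 0.024 0 0 0" --pt "1 0.014 0 0.025 0 0 0" --pt "1 0.014 0 0.025 0 0 0" --pt "1 0.012 0 0.021 0 0 0" --pt "1 0 0 0 0 0 0" --pt "1 0 0 0 0 0 0" --pt "1 -0.0088 0 0.0048 0 0 0" --pt "1 -0.0088 0 0.0048 0 0 0" --pt "1 0 0 0 0 0 0" --pt "1 0 0 0 0 0 0"

```text
time_s: 28.0
eef_pos: [671.5, 193.7, 145.7]
ee_rot: [0.113, 0.706, 0.69, -0.116]
force: [-0.1, 0.6, -0.4]
grip_width: 0.001
grip_force: 0.0
```

```bash
cat > st.py <<'E'
from h import *
s,p,R=cur(); a=laneR(LY)
print('t',s['time_s'],'lane tcp',(a.T@(p-LO)).round(1),'F lane',(a.T@s['force']).round(2))
E
python3 st.py
```

```text
t 28.0 lane tcp [412.1  -0.8  34.6] F lane [ 0.53  0.09 -0.52]
```

>>> send_rows --pt "1 -0.0088 0 0.0048 0 0 0" --pt "1 -0.0061 0 0.0034 0 0 0" --pt "1 -0.0061 0 0.0034 0 0 0" --pt "1 -0.0061 0 0.0034 0 0 0" --pt "1 -0.0061 0 0.0034 0 0 0" --pt "1 -0.0061 0 0.0034 0 0 0" --pt "1 -0.0061 0 0.0034 0 0 0" --pt "1 -0.0061 0 0.0034 0 0 0" --pt "1 0 0 0 0 0 0" --pt "1 0 0 0 0 0 0"

```text
time_s: 29.25
eef_pos: [670.0, 135.6, 134.6]
ee_rot: [0.113, 0.706, 0.69, -0.117]
force: [0.3, 0.1, -1.3]
grip_width: 0.001
grip_force: 0.0
```

```bash
python3 st.py
```

```text
t 29.25 lane tcp [353.   -0.6  33.8] F lane [-0.17 -0.32 -1.31]
```

>>> send_rows --pt "1 -0.0061 0 0.0034 0 0 0" --pt "1 -0.0061 0 0.0034 0 0 0" --pt "1 -0.0061 0 0.0034 0 0 0" --pt "1 -0.0061 0 0.0034 0 0 0" --pt "1 -0.0044 0 0.0024 0 0 0" --pt "1 -0.0044 0 0.0024 0 0 0" --pt "1 -0.0044 0 0.0024 0 0 0" --pt "1 -0.0044 0 0.0024 0 0 0" --pt "1 -0.0044 0 0.0024 0 0 0" --pt "1 -0.0044 0 0.0024 0 0 0"

```text
time_s: 30.5
eef_pos: [668.8, 78.5, 124.5]
ee_rot: [0.113, 0.706, 0.69, -0.116]
force: [0.4, 4.3, 1.1]
grip_width: 0.003
grip_force: 2.3
```

```bash
python3 st.py
python3 - <<'E'
from h import *
P=[ctrl.capture('scene'),ctrl.capture('side')]
for p in P: print([(round(float(d['score']),2),np.round(d['point'],1).tolist()) for d in ctrl.landmark_of('jar_d_mid',p)])
print([proj(p,lane(262,0,50)).round(0) for p in P],[proj(p,lane(340,0,50)).round(0) for p in P])
cv2.imwrite('pics/c8.png',P[0]['img'][:,:,::-1])
E
```

```text
t 30.5 lane tcp [294.9  -0.7  33.8] F lane [ 4.45 -0.3   0.3 ]
[(0.45, [204.3, 242.8])]
[(0.17, [340.4, 188.0])]
[array([234., 254.]), array([329., 175.])] [array([267., 268.]), array([326., 151.])]
```

>>> send_rows --pt "1 -0.0018 0 0.001 0 0 0" --pt "1 -0.0018 0 0.001 0 0 0" --pt "1 -0.0018 0 0.001 0 0 0" --pt "1 -0.0018 0 0.001 0 0 0" --pt "1 -0.0018 0 0.001 0 0 0" --pt "1 0 0 0 0 0 0" --pt "1 0 0 0 0 0 0" --pt "1 0 0 0 0 0 0" --pt "1 0 0 0 0 0 0" --pt "1 0 0 0 0 0 0"

```text
time_s: 31.95
eef_pos: [668.6, 68.4, 122.7]
ee_rot: [0.113, 0.706, 0.69, -0.117]
force: [-0.0, 1.0, 0.9]
grip_width: 0.0
grip_force: 0.6
```

```bash
python3 st.py
```

```text
t 31.95 lane tcp [284.7  -0.7  33.8] F lane [1.13 0.03 0.67]
```

>>> send_rows --pt "1 -0.0009 0 0.0005 0 0 0" --pt "1 -0.0009 0 0.0005 0 0 0" --pt "1 -0.0009 0 0.0005 0 0 0" --pt "1 -0.0009 0 0.0005 0 0 0" --pt "1 -0.0009 0 0.0005 0 0 0" --pt "1 0 0 0 0 0 0" --pt "1 0 0 0 0 0 0" --pt "1 0 0 0 0 0 0" --pt "1 0 0 0 0 0 0" --pt "1 0 0 0 0 0 0"

```text
time_s: 33.2
eef_pos: [668.5, 64.0, 121.9]
ee_rot: [0.113, 0.705, 0.69, -0.116]
force: [0.6, 5.2, 2.5]
grip_width: -0.003
grip_force: 2.8
```

```bash
python3 st.py
```

```text
t 33.2 lane tcp [280.2  -0.7  33.8] F lane [ 5.54 -0.49  1.52]
```

>>> send_rows --pt "1 -0.0009 0 0.0005 0 0 0" --pt "1 -0.0009 0 0.0005 0 0 0" --pt "1 -0.0009 0 0.0005 0 0 0" --pt "1 0 0 0 0 0 0" --pt "1 0 0 0 0 0 0" --pt "1 0 0 0 0 0 0" --pt "1 0 0 0 0 0 0" --pt "1 0 0 0 0 0 0" --pt "1 0 0 0 0 0 0" --pt "1 0 0 0 0 0 0"

```text
time_s: 34.45
eef_pos: [668.4, 60.8, 121.4]
ee_rot: [0.113, 0.705, 0.69, -0.116]
force: [0.2, 4.3, 2.8]
grip_width: 0.003
grip_force: 2.8
```

```bash
python3 st.py
```

```text
t 34.45 lane tcp [277.   -0.7  33.8] F lane [ 4.74 -0.06  1.96]
```

Still sliding: it moved the full 3 mm at a steady ~5 N of friction. I'll continue.

>>> send_rows --pt "1 -0.0009 0 0.0005 0 0 0" --pt "1 -0.0009 0 0.0005 0 0 0" --pt "1 -0.0009 0 0.0005 0 0 0" --pt "1 -0.0009 0 0.0005 0 0 0" --pt "1 0 0 0 0 0 0" --pt "1 0 0 0 0 0 0" --pt "1 0 0 0 0 0 0" --pt "1 0 0 0 0 0 0" --pt "1 0 0 0 0 0 0" --pt "1 0 0 0 0 0 0"

```text
time_s: 35.7
eef_pos: [668.4, 57.3, 120.7]
ee_rot: [0.113, 0.705, 0.69, -0.116]
force: [-0.6, 7.7, 3.8]
grip_width: 0.001
grip_force: 4.1
```

```bash
python3 st.py
```

```text
t 35.7 lane tcp [273.4  -0.8  33.8] F lane [8.19 0.79 2.45]
```

>>> send_rows --pt "1 -0.0009 0 0.0005 0 0 0" --pt "1 0 0 0 0 0 0" --pt "1 0 0 0 0 0 0" --pt "1 0 0 0 0 0 0" --pt "1 0 0 0 0 0 0" --pt "1 0 0 0 0 0 0" --pt "1 0 0 0 0 0 0" --pt "1 0 0 0 0 0 0" --pt "1 0 0 0 0 0 0" --pt "1 0 0 0 0 0 0"

```text
time_s: 36.95
eef_pos: [668.4, 57.2, 120.7]
ee_rot: [0.113, 0.705, 0.69, -0.115]
force: [-0.2, 11.5, 5.4]
grip_width: -0.001
grip_force: 6.2
```

```bash
python3 st.py
python3 - <<'E'
from h import *
P=[ctrl.capture('scene'),ctrl.capture('side')]
cv2.imwrite('pics/nine.png',np.hstack([cv2.resize(P[0]['img'][180:290,115:265],(400,293),interpolation=cv2.INTER_CUBIC),cv2.resize(P[1]['img'][150:305,290:380],(170,293),interpolation=cv2.INTER_CUBIC)])[:,:,::-1])
E
```

```text
t 36.95 lane tcp [273.3  -0.8  33.8] F lane [12.29  0.43  3.31]
```

View pics/nine.png

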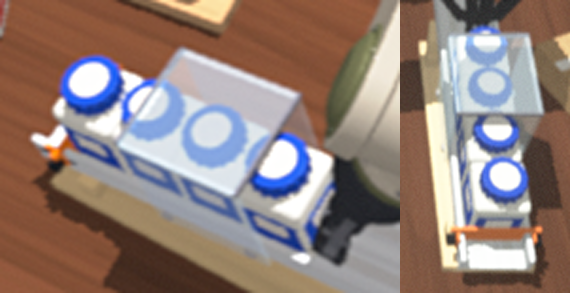

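The picture shows the front jar touching the orange stop at (60,150), with no gaps back to the last jar. The push rose to 12.3 N with no movement, so it is firm. I'll back off uphill.

>>> send_rows --pt "1 0.0018 0 -0.001 0 0 0" --pt "1 0.0035 0 -0.0019 0 0 0" --pt "1 0.0088 0 -0.0048 0 0 0" --pt "1 0.0264 0 -0.0144 0 0 0" --pt "1 0.0264 0 -0.0144 0 0 0" --pt "1 0 0 -0.04 0 0 0" --pt "1 0 0 -0.04 0 0 0" --pt "1 0 0 -0.04 0 0 0" --pt "1 0 0 0 0 0 0" --pt "1 0 0 0 0 0 0"

```text
time_s: 38.3
eef_pos: [670.7, 169.0, 246.0]
ee_rot: [0.113, 0.705, 0.69, -0.117]
force: [-0.3, 0.1, -0.4]
grip_width: 0.001
grip_force: 0.0
```

```bash
python3 st.py
python3 - <<'E'
from h import *
p=ctrl.capture('scene'); a=cv2.imread('pics/two.png')
print([(round(float(d['score']),2),np.round(d['point'],1).tolist()) for q in ('jar_a_mid','cup') for d in ctrl.landmark_of(q,p)])
print(ctrl.finish_job())
E
```

```text
t 38.3 lane tcp [405.2  -0.6 137.8] F lane [ 0.02  0.34 -0.4 ]
[(0.56, [147.9, 137.4]), (0.9, [188.7, 168.0]), (0.61, [367.4, 312.9])]
the job is handed in; nothing more can be done
None
```

The job is handed in (no verdict came back): the oldest jar stands upright in the tray, and the new jar is loaded with the row pressed to about 12 N against the stop, no gaps visible, at about 38 s of the 72 s allowed.

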